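Open the clamped sugar mould and turn out the loaves

TASK

Unmould the sugar loaves: turn all three clamps of the blue mould clockwise fully to their end stops, then tip the wooden lid up at its handle end, draw it out from under the rear lip, and lay it flat, handle up, on the middle of the cork mat. Then lift every loaf out of its well and stand it upright on the floor of the wooden tray; drop nothing, and leave the ramekin and the tea glass behind the mould where they stand.

Things in the scene. Friction and masses are not known exactly. Their poses are not given: they have to be found in the camera images.
- mould: Blue glazed clay mould, fixed: block 164 (own x) by 184 (own y), origin at the centre of its underside, z up, front = its -x side, towards the robot. Its lid seat is 70 up, within a raised rim 5 wide reaching z = 76. Inside, 140 by 160 open space over four wells. Two clamps on its +y side and one on its -y side, their tops 117 up
- mould_wells (a point): Centre of the mould between its four wells, at the height of the well tops (32 above the mould's underside). Wells are 64 (mould's x) by 32 (y), 20 deep, centred at x = +-34, y = +-36 of this point
- mould_lip (a point): Middle of the front lower edge of the steel lip on the mould's rear (+x) rim, 82 above the mould's underside. The lip is 120 long in y and reaches 10 over the lid's back edge, with 4 of headroom above the seated lid
- lid: Flat beech lid, loose, 151 (own x) by 171 (own y) by 8 thick, 0.35 kg, origin at the centre of its underside, z up; seated it is parallel to the mould with 1.5 play in the rim, its back edge (+x) under the lip, so it cannot be lifted level: tip the front up (0.1 to 0.25 rad about the back edge), draw it 20 forward, then lift
- lid_handle (a point): Point on the lid's upright handle fin, 45 in front (-x) of the lid's centre and 32 above its underside. The fin is 42 long (own x), 14 thick (own y), from 8 to 42 above the lid's underside; pinch it across its thickness
- lid_back (a point): Middle of the lid's back lower edge, 75.5 behind (+x of) the lid's centre; the edge about which it tips
- clamp_a (a joint): Turning clamp at the front of the mould's +y side (x -45 mm, y 110 mm), in the mould's frame. At 0 its flat steel dog lies square across the lid and locks it (starts at 0 to 0.3). Grows clockwise seen from above, about a vertical axis, to a hard end stop at 1.4 rad, where the dog points to the front, clear of the lid. Stays where left; takes about 0.06 N m to turn
- clamp_a_grip (a point): Middle of this clamp's wooden grip bar, on its turning axis. Bar 50 long along the point's own x (turns with the clamp, points along the dog), 14 thick, 28 high (14 above and below this point); pinch it across its thickness, own y. Free all round the bar; mould and dog tops are 15 below this point
- clamp_b (a joint): Turning clamp at the rear of the mould's +y side (x 45 mm, y 110 mm), in the mould's frame. At 0 its flat steel dog lies square across the lid and locks it (starts at 0 to 0.3). Grows clockwise seen from above, about a vertical axis, to a hard end stop at 1.4 rad, where the dog points to the front, clear of the lid. Stays where left; takes about 0.06 N m to turn
- clamp_b_grip (a point): Middle of this clamp's wooden grip bar, on its turning axis. Bar 50 long along the point's own x (turns with the clamp, points along the dog), 14 thick, 28 high (14 above and below this point); pinch it across its thickness, own y. Free all round the bar; mould and dog tops are 15 below this point
- clamp_c (a joint): Turning clamp mid-way on the mould's -y side (x 0, y -110 mm), in the mould's frame. At 0 its flat steel dog lies square across the lid and locks it (starts at 0 to 0.3). Grows clockwise seen from above, about a vertical axis, to a hard end stop at 1.4 rad, where the dog points to the rear, clear of the lid. Stays where left; takes about 0.06 N m to turn
- clamp_c_grip (a point): Middle of this clamp's wooden grip bar, on its turning axis. Bar 50 long along the point's own x (turns with the clamp, points along the dog), 14 thick, 28 high (14 above and below this point); pinch it across its thickness, own y. Free all round the bar; mould and dog tops are 15 below this point
- tray: Loose wooden tray, 205 (own x) by 165 (own y), floor 6 thick, rim 6 wide and 18 high in all, 0.7 kg, origin at the centre of its underside. May stand on either side of the mould
- mat: Fixed flat cork mat, 225 (own x) by 200 (own y) by 5 thick, origin at the centre of its underside, on the side of the mould where the tray is not
- ramekin: Bystander: white ceramic ramekin, 84 across, 45 high, just beyond the mould; origin under its centre
- glass: Bystander: green tea glass, 60 across, 85 high, just beyond the mould; origin under its centre
- loaf1: White hard sugar loaf, arch-topped bar 60 long (own x), 28 thick (own y), 52 high (flat sides up to 38), 0.13 kg, origin at the centre of its underside, z up. If present (3 or all 4 are) it starts in the mould's well at x = -34, y = 36, 2 play all round, 32 of it above the well; pinch its thickness (30 free on the wall side, 44 to its neighbour)
- loaf2: White hard sugar loaf, arch-topped bar 60 long (own x), 28 thick (own y), 52 high (flat sides up to 38), 0.13 kg, origin at the centre of its underside, z up. If present (3 or all 4 are) it starts in the mould's well at x = -34, y = -36, 2 play all round, 32 of it above the well; pinch its thickness (30 free on the wall side, 44 to its neighbour)
- loaf3: White hard sugar loaf, arch-topped bar 60 long (own x), 28 thick (own y), 52 high (flat sides up to 38), 0.13 kg, origin at the centre of its underside, z up. If present (3 or all 4 are) it starts in the mould's well at x = 34, y = 36, 2 play all round, 32 of it above the well; pinch its thickness (30 free on the wall side, 44 to its neighbour)
- loaf4: White hard sugar loaf, arch-topped bar 60 long (own x), 28 thick (own y), 52 high (flat sides up to 38), 0.13 kg, origin at the centre of its underside, z up. If present (3 or all 4 are) it starts in the mould's well at x = 34, y = -36, 2 play all round, 32 of it above the well; pinch its thickness (30 free on the wall side, 44 to its neighbour)

How it is judged (in metres and radians):
On the way, in this order (a step that is already met when the one before it is completed fails the run):
1. all three clamps turned to their end stops (value of joint each of clamp_a, clamp_b, clamp_c above 1.28 rad), for 0.2 s.
2. lid tipped up, its back edge still down on the mould (angle between lid's own z axis and vertical above 0.06 rad and z of lid_back in the frame of mould below 0.095 m and x of lid_back in the frame of mould above 0 m and horizontal distance between lid and mould below 0.1 m), for 0.1 s.
3. lid laid flat on the cork mat (horizontal distance between lid and mat below 0.05 m and angle between lid's own z axis and vertical below 0.08 rad and z of lid in the frame of mat below 0.012 m and linear speed of lid below 0.02 m/s), for 0.2 s.
At the end, for the whole second after the job is handed in: Clamps within 0.12 rad of their end stops; lid flat (0.08 rad) and at rest on the mat, centre within 50 mm of the mat's; every loaf present upright (0.12 rad), at rest on the tray's floor, its centre within 90 mm (tray's x) and 75 mm (y) of the tray's centre (all of step 1 and all of step 3 and x of loaf1 in the frame of tray between -0.09 and 0.09 m and y of loaf1 in the frame of tray between -0.075 and 0.075 m and z of loaf1 in the frame of tray between 0 and 0.012 m and angle between each of loaf1, loaf2, loaf3, loaf4's own z axis and vertical below 0.12 rad and linear speed of each of loaf1, loaf2, loaf3, loaf4 below 0.02 m/s and x of loaf2 in the frame of tray between -0.09 and 0.09 m and y of loaf2 in the frame of tray between -0.075 and 0.075 m and z of loaf2 in the frame of tray between 0 and 0.012 m and x of loaf3 in the frame of tray between -0.09 and 0.09 m and y of loaf3 in the frame of tray between -0.075 and 0.075 m and z of loaf3 in the frame of tray between 0 and 0.012 m and x of loaf4 in the frame of tray between -0.09 and 0.09 m and y of loaf4 in the frame of tray between -0.075 and 0.075 m and z of loaf4 in the frame of tray between 0 and 0.012 m); the robot touches nothing.
It fails at once if a loaf or the lid dropped (falling free faster than 1 m/s, a drop of about 5 cm) ((linear speed of lid above 1 m/s and contact force between the fingers and lid below 0.01 N) or (linear speed of loaf1 above 1 m/s and contact force between the fingers and loaf1 below 0.01 N) or (linear speed of loaf2 above 1 m/s and contact force between the fingers and loaf2 below 0.01 N) or (linear speed of loaf3 above 1 m/s and contact force between the fingers and loaf3 below 0.01 N) or (linear speed of loaf4 above 1 m/s and contact force between the fingers and loaf4 below 0.01 N)).
It fails at once if the ramekin or glass moved more than 40 mm (distance of any of ramekin, glass from where it was at the start of the episode above 0.04 m).
Of loaf1, loaf2, loaf3, loaf4 only 3 to 4 are there at a start; the rules pass over those that are not, and their reading is None.
At some moment in a run one of tray may be knocked a few centimetres aside while the robot is not near it.
It also fails if it takes over 200 s, if anything falls off the work surface, if the arm or the gripper's body presses on something with over 40 N, if the wrist force passes 120 N, or if a joint passes its speed limit or range.

ROBOT

A 6-joint arm with a two-finger parallel gripper is mounted at the origin on the work surface. World frame = base frame: x ahead of the robot, y to its left, z up, the work surface at z = 0. Lengths are in mm, angles in rad, forces in N, time in s.
With the tool pointing down it reaches from about 300 to 775 mm from the base axis. Payload 14.6 kg.
Tool frame: the origin (TCP) lies midway between the tips of the shut fingers; the grasp point (between the pads) lies 19 mm behind it (manip.grasp_offset is the distance from the TCP to the grasp point, in mm); z points along the fingers, y is the line along which they close (so a half turn about z gives the same grasp; the last joint's range is limited). The gripper opens to 94 mm and grips with 3 to 60 N. Pads are 16 mm wide; open, the fingers measure 119 mm over their backs; the gripper's body (75 mm by 177 mm) begins 78 mm behind the grasp point.
Start: joints at [-1.219, 0.3, 1.521, -0, 1.321, -0.067], TCP at [223.657, -502.46, 179.646] pointing down, gripper open.
Joint ranges: [-3.03, 3.03], [-0.79, 2.21], [0.23, 2.52], [-1.04, 4.18], [0, 3.07], [-2.55, 2.55]. Speed limits (rad/s): [2.22, 2.22, 2.57, 3.14, 3.14, 3.14].

INTERFACE

Orientations are given as [roll, pitch, yaw] about the fixed x, y, z axes, in that order (R = Rz(yaw) Ry(pitch) Rx(roll)).
In Python, from cell import manip, viewer gives the robot as it stands. The module is installed in compiled form; this text tells all that it offers.
- The arm moves only by the tool move_arm, never from a script. Its argument "moves" is a list of rows, each a list of 4 numbers: the shift along the tool's x, y, z in m, then the turn about the tool's z in rad. A call has 1 to 12 rows; each row is the pose to reach, as a shift and turn from the pose commanded when the call began, along the tool's axes at that moment; what a row does not reach only later rows make up. A row lasts 1/10 s, in which the tool goes at most 50 mm and 8.59 degrees, less where a joint would pass 70% of its speed; a pose out of reach is approached as far as the arm can. A call with a gripper value outside its range is refused whole. "jaw" is the finger opening in m, from 0 to 0.094, set as the call begins (left out, the last holds). The fingers move at their own pace and stop on an object; "squeeze" is the grip in N (left out, the last holds). Time passes only in rows, so rows that repeat a pose let the fingers close. It gives the time, the measured TCP pose, the force, the opening and the grip force at its end, in the units of the state.
- manip.read_state(): the state, without advancing time (a new reading comes with each control period).
- viewer.camera(name): name is "side" or "top"; returns a dict with "frame" (480x640x3 uint8, blue, green, red), "z_map" (480x640 float32, mm along the optical axis (not along the pixel's ray), 0 where there is no reading), "fx", "fy", "cx", "cy" (pixels), "origin" and "orientation" of the camera in the world. Camera axes: x right, y down, z forward; pixel columns grow to the right and rows downward; lengths in mm; the calibration is good to about 2 mm. A picture is of the moment at which its call begins.
- manip.sign_off(): hands the job in; it is judged then, once.
The state is a dict: "clock": time; "joints": joint angles; "qd": joint speeds; "effort": joint torques, N m; "eef_pos": TCP position; "eef_rot": TCP orientation; "wrist_force": force on the tool from outside, world axes, zero at the start; "moment": the same for the moment, N m; "finger_gap": finger opening in mm; "finger_force": force on a finger pad.
Only numpy, scipy, OpenCV 4.12 (cv2) and the standard library are available. Lean on these libraries where they do the work, as an engineer would, in place of code of your own. Each camera call takes 0.05 s, during which the arm holds its last target. There are 200 camera calls.

## Working session

There is one attempt and no reset: what is moved stays moved. The work goes in short steps, Python scripts to look and compute and a tool call to move; the robot and the scene stay as the last step left them, time stands still between calls to the robot, and variables do not carry over. Pictures are saved under pics/ and viewed, at most 14 in all, crops included, and the job is handed in when it is done.

Besides the shell and the picture viewer there is one more tool, called after ">>>" by a JSON object that holds its "name" and its "arguments". move_arm: Moves the arm, as the interface text tells. Its arguments: {"type":"object","properties":{"moves":{"type":"array"},"jaw":{"type":"number"},"squeeze":{"type":"number"}},"required":["moves"]}

```bash
mkdir -p pics; cat > h.py <<'E'
import numpy as np, cv2, pickle
from scipy.spatial.transform import Rotation as R
from cell import manip, viewer
def shot(n):
    return viewer.camera(n)
def rot(c):
    o=np.array(c['orientation'],float)
    return o if o.shape==(3,3) else R.from_euler('xyz',o).as_matrix()
def pts(c):
    z=c['z_map'];v,u=np.mgrid[:480,:640]
    P=np.stack([(u-c['cx'])/c['fx']*z,(v-c['cy'])/c['fy']*z,z],-1)
    return P@rot(c).T+np.array(c['origin'])
def ray(c,u,v,h):
    d=rot(c)@np.array([(u-c['cx'])/c['fx'],(v-c['cy'])/c['fy'],1]);o=np.array(c['origin'])
    return o+d*(h-o[2])/d[2]
E
python3 - <<'E'
from h import *
for n in('top','side'):
    c=shot(n);cv2.imwrite(f'pics/{n}0.png',c['frame']);pickle.dump(c,open(n+'0.pkl','wb'))
    print(n,c['fx'],c['cx'],c['cy'],c['origin'],c['orientation'])
print(manip.read_state())
E
```

```text
top 448.0916872108268 313.34378659005733 236.05393007602822 [ 389.31711169  -16.07817688 1012.63996472] [-2.93655928e+00  1.61377647e-04 -1.41174329e+00]
side 588.8918952867128 314.7523030304518 245.77523956666698 [542.80684094 754.56031693 776.4988945 ] [-2.29535725 -0.00863971 -3.05978061]
{'clock': 0.1, 'joints': array([-1.21857694e+00,  3.00425855e-01,  1.52151397e+00, -5.37977308e-06,
        1.32065971e+00, -6.66124481e-02]), 'qd': array([-0.00076389, -0.00289981, -0.0018593 ,  0.00054782,  0.0014717 ,
       -0.00053967]), 'effort': array([ 1.90742452e-03, -5.32644475e+01, -3.53282869e+01,  7.10036047e-02,
        2.34694546e-02, -7.31724595e-05]), 'eef_pos': array([ 223.58488201, -502.23059671,  179.13953996]), 'eef_rot': array([-3.14058766e+00, -6.18214577e-05,  4.18833139e-01]), 'wrist_force': array([-0.20484452, -0.24080441, -0.13505076]), 'moment': array([ 2.92857179e-02, -1.10045327e-05,  2.26693345e-04]), 'finger_force': 0.0, 'finger_gap': 94.11869273807841}
```

View pics/top0.png

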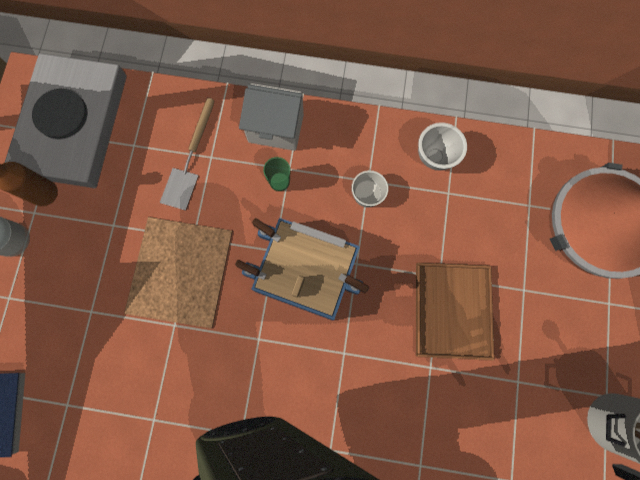

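View pics/side0.png

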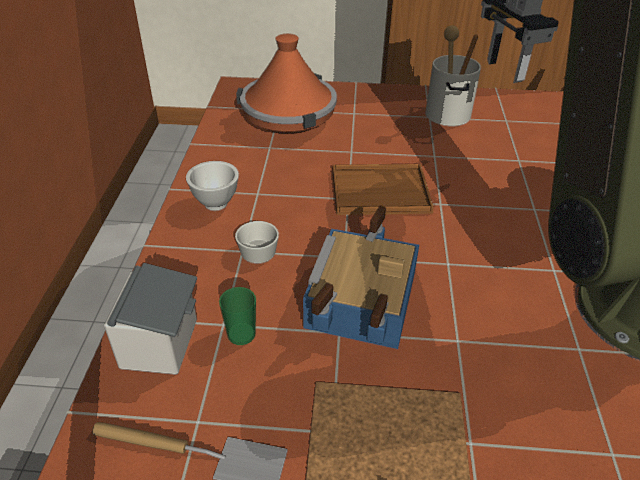

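```bash
cat > m.py <<'E'
from h import *
c=pickle.load(open('top0.pkl','rb'));s=pickle.load(open('side0.pkl','rb'))
def comps(c,m,minA=8):
    n,l,st,ce=cv2.connectedComponentsWithStats(m.astype(np.uint8));return [(l==i) for i in range(1,n) if st[i,4]>=minA]
for nm,c in(('top',c),('side',s)):
    P=pts(c);hsv=cv2.cvtColor(c['frame'],cv2.COLOR_BGR2HSV);H,S,V=[hsv[...,i].astype(int) for i in range(3)]
    near=(np.hypot(P[...,0]-480,P[...,1]-0)<230)
    print(nm)
    for k in comps(c,near&(P[...,2]>108)&(P[...,2]<125)&(P[...,0]>330)):
        p=P[k];r=cv2.minAreaRect(p[:,:2].astype(np.float32));print(' bar',k.sum(),p.mean(0).round(1),np.round(r[0],1),np.round(r[1],1),round(r[2],1),'ztop',np.percentile(p[:,2],95).round(1))
    lid=near&(abs(P[...,2]-78)<4)&(abs(H-18)<8)&(S>60)&(V>60)
    for k in comps(c,lid,300):
        p=P[k];r=cv2.minAreaRect(p[:,:2].astype(np.float32));print(' lid',k.sum(),np.median(p,0).round(1),np.round(r[0],1),np.round(r[1],1),round(r[2],1))
    bl=near&(abs(H-110)<15)&(S>100)
    for k in comps(c,bl&(abs(P[...,2]-76)<5),20):
        p=P[k];r=cv2.minAreaRect(p[:,:2].astype(np.float32));print(' rim',k.sum(),np.median(p,0).round(1),np.round(r[0],1),np.round(r[1],1),round(r[2],1))
c=pickle.load(open('top0.pkl','rb'))
P=pts(c);hsv=cv2.cvtColor(c['frame'],cv2.COLOR_BGR2HSV);H,S,V=[hsv[...,i].astype(int) for i in range(3)]
print('table z',np.median(P[330:380,230:330,2]))
for nm,(u0,u1,v0,v1) in {'mat':(115,240,205,335),'tray':(408,500,255,365)}.items():
    b=np.zeros((480,640),bool);b[v0:v1,u0:u1]=1
    z=P[...,2]
    mm=b&((z>2.5)&(z<12) if nm=='mat' else (z>12)&(z<30))
    for k in comps(c,mm,150):
        p=P[k];r=cv2.minAreaRect(p[:,:2].astype(np.float32));print(nm,k.sum(),np.median(p,0).round(1),np.round(r[0],1),np.round(r[1],1),round(r[2],1))
E
python3 m.py
```

```text
top
 bar 168 [576.3 118.8 114.9] [576.8 118.8] [49.6 14.2] 64.6 ztop 117.7
 bar 172 [488.4 136.  115. ] [488.8 136.3] [50.3 13.9] 74.2 ztop 117.7
 bar 130 [468.7  28.9 110.8] [468.7  29. ] [13.4 40.5] 80.6 ztop 113.5
 bar 179 [490.9 -87.9 114.7] [491.3 -87.9] [49.3 14.1] 69.6 ztop 117.5
 lid 5017 [510.7  18.1  77.1] [513.8  21.1] [170.7 151.5] 79.0
 rim 24 [564.9 118.9  75.7] [565.4 120.8] [27.1  4.9] 73.8
 rim 26 [537.5 107.1  75.9] [536.5 107. ] [ 2.7 50.7] 79.1
 rim 44 [556.6 -75.9  74.5] [549.8 -76.4] [58.3 19.5] 8.3
 rim 213 [435.8  43.2  75.2] [444.1  41.7] [195.6  27.3] 76.7
 rim 53 [480.5 -64.5  75.3] [463.8 -67.3] [15.9 53.3] 78.8
side
 bar 166 [492.4 -83.8 115.5] [492.  -87.8] [50.7 13.9] 69.7 ztop 118.6
 bar 173 [470.   30.4 111.6] [469.6  29.7] [17.5 41.6] 75.8 ztop 114.3
 bar 260 [578.  122.5 115.4] [577.8 119.3] [51.4 14.7] 63.5 ztop 118.6
 bar 261 [490.  139.5 115.6] [489.6 135.6] [51.9 14.2] 74.0 ztop 118.4
 lid 4886 [515.6  31.1  78.4] [513.3  20.3] [175.2 150.3] 79.0
 rim 70 [480.9 -68.   76.7] [467.4 -64.3] [30.1 57.8] 48.5
 rim 60 [544.4 -75.5  76.3] [544.2 -76.5] [67.8 17.1] 0.7
 rim 411 [447.8  99.   76. ] [447.1  51.2] [220.7  46.7] 69.3
 rim 63 [604.3  89.6  76.1] [604.5  82.1] [14.5 35.6] 7.8
 rim 236 [553.2 112.1  75.2] [548.3 112.9] [94. 33.] 16.3
table z -1.053707105822582
mat 6801 [464.3 303.5   4.5] [467.2 304.1] [200.9 228. ] 89.8
tray 974 [ 476.1 -321.4   16.4] [ 478.8 -315.9] [205.4 166.2] 6.3
```

```bash
python3 - <<'E'
from h import *
a=pickle.load(open('top0.pkl','rb'))['frame'][200:340,220:400];b=pickle.load(open('side0.pkl','rb'))['frame'][200:350,290:430]
a=cv2.resize(a,None,fx=2.2,fy=2.2,interpolation=cv2.INTER_CUBIC);b=cv2.resize(b,(int(140*a.shape[0]/150),a.shape[0]),interpolation=cv2.INTER_CUBIC)
cv2.imwrite('pics/crop.png',np.hstack([a,b]))
E
```

```text
(no output)
```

View pics/crop.png

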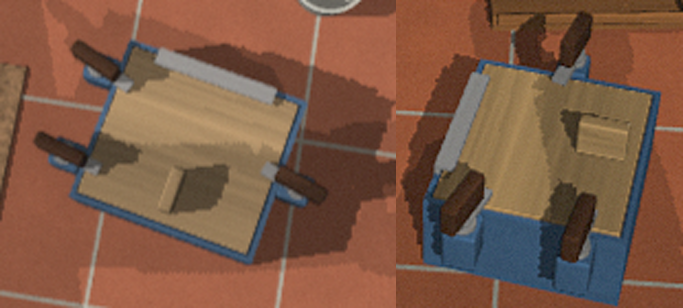

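The crops show a, b and c on the rim with their dogs across the lid, and the lid fin front-centre. Measured bar sizes (50x14), tray (205x166) and mat (201x228) match the given dimensions, and the mould yaw is about -11°.

```bash
cat >> h.py <<'E'
def to(x,y,z,yawdeg,frm=None):
    s=manip.read_state();p,r=(s['eef_pos'],s['eef_rot']) if frm is None else (np.array(frm[:3],float),R.from_euler('xyz',[np.pi,0,np.radians(frm[3])]).as_euler('xyz'))
    d=R.from_euler('xyz',r).inv().apply(np.array([x,y,z])-p)
    t=-(np.radians(yawdeg)-r[2]);t=(t+np.pi)%(2*np.pi)-np.pi
    print('shift m',(d/1000).round(4),'turn',round(t,3),'clock',round(s['clock'],1))
E
cat > r.sh <<'E'
python3 -c "
from h import *
import sys
a=[float(v) for v in sys.argv[1:]]
to(*a[:4],frm=a[4:] if len(a)>4 else None)" "$@"
E
bash r.sh 491.3 -87.9 150 69.6; bash r.sh 488.8 136.3 150 74.2 491.3 -87.9 150 -1.3;bash r.sh 576.8 118.8 150 64.6 488.8 136.3 150 -1.3
```

```text
shift m [ 0.4131 -0.2696  0.0294] turn -0.796 clock 0.1
shift m [-0.0076 -0.2241 -0.    ] turn -1.318 clock 0.1
shift m [0.0884 0.0155 0.    ] turn -1.15 clock 0.1
```

>>> {"name": "move_arm", "arguments": {"moves": [[0.413,-0.27,0.029,-0.796],[0.413,-0.27,0.029,-0.796],[0.413,-0.27,0.029,-0.796],[0.413,-0.27,0.029,-0.796],[0.413,-0.27,0.029,-0.796],[0.413,-0.27,0.029,-0.796],[0.413,-0.27,0.029,-0.796],[0.413,-0.27,0.029,-0.796],[0.413,-0.27,0.029,-0.796],[0.413,-0.27,0.029,-0.796],[0.413,-0.27,0.029,-0.796],[0.413,-0.27,0.029,-0.796]], "jaw": 0.05, "squeeze": 25}}

```text
clock: 1.3
eef_pos: [491.0, -87.4, 150.2]
eef_rot: [-3.141, 0.0, 1.217]
wrist_force: [-0.6, -0.5, 0.7]
finger_gap: 50.0
finger_force: 0.0
```

```bash
bash r.sh 491.3 -87.9 91 69.6
```

```text
shift m [-0.0004  0.0005  0.0592] turn 0.002 clock 1.3
```

>>> {"name": "move_arm", "arguments": {"moves": [[0,0,0.03,0],[0,0,0.059,0],[0,0,0.059,0]]}}

```text
clock: 1.6
eef_pos: [488.8, -88.7, 88.8]
eef_rot: [-3.136, 0.001, 1.213]
wrist_force: [0.6, 0.4, 0.3]
finger_gap: 49.9
finger_force: 0.0
```

>>> {"name": "move_arm", "arguments": {"moves": [[0,0,0,0],[0,0,0,0],[0,0,0,0],[0,0,0,0]], "jaw": 0.0}}

```text
clock: 2.0
eef_pos: [491.5, -88.0, 92.5]
eef_rot: [3.14, -0.0, 1.215]
wrist_force: [0.1, -0.3, -0.5]
finger_gap: 21.0
finger_force: 0.0
```

>>> {"name": "move_arm", "arguments": {"moves": [[0,0,0,0.14],[0,0,0,0.28],[0,0,0,0.42],[0,0,0,0.56],[0,0,0,0.7],[0,0,0,0.84],[0,0,0,0.98],[0,0,0,1.12],[0,0,0,1.22],[0,0,0,1.26],[0,0,0,1.26]]}}

```text
clock: 3.1
eef_pos: [491.3, -87.9, 92.0]
eef_rot: [3.141, -0.0, -0.046]
wrist_force: [-0.4, -0.1, -0.1]
finger_gap: 0.2
finger_force: 0.0
```

>>> {"name": "move_arm", "arguments": {"moves": [[0,0,0,0],[0,0,0,0],[0,0,0,0],[0,0,-0.03,0],[0,0,-0.059,0],[0,0,-0.059,0]], "jaw": 0.05}}

```text
clock: 3.7
eef_pos: [492.8, -88.2, 154.2]
eef_rot: [3.14, -0.006, -0.045]
wrist_force: [0.1, -0.4, 0.4]
finger_gap: 45.1
finger_force: 0.0
```

```bash
bash r.sh 488.8 136.3 150 74.2
```

```text
shift m [-0.014  -0.2241  0.0038] turn -1.34 clock 3.7
```

```bash
python3 - <<'E'
from h import *
for n in('top','side'):
    c=shot(n);pickle.dump(c,open(n+'0.pkl','wb'))
    if n=='side': cv2.imwrite('pics/s1.png',c['frame'])
E
python3 m.py | grep -v rim
```

```text
top
 bar 170 [576.2 119.  115. ] [576.9 119.2] [49.3 14. ] 64.8 ztop 117.9
 bar 172 [488.4 136.1 114.9] [488.7 136.3] [49.5 13.9] 73.9 ztop 118.1
 bar 134 [468.6  29.  110.8] [468.5  29. ] [13.7 41.1] 78.9 ztop 113.2
 lid 3066 [509.4  53.9  77.1] [517.3  41.3] [130.4 150.4] 79.2
side
 bar 167 [492.5 -83.7 115.4] [492.4 -86.4] [52.9 14.3] 70.3 ztop 118.5
 bar 172 [469.3  30.6 111.7] [470.   29.8] [16.6 41.3] 79.4 ztop 114.1
 bar 260 [578.  122.3 115.3] [577.9 119.7] [50.8 14.7] 64.4 ztop 118.2
 bar 256 [490.1 139.5 115.8] [489.9 136.8] [53.  14.3] 73.7 ztop 118.4
 lid 4925 [515.   31.4  78.4] [513.1  20.5] [174.1 149.9] 79.0
table z 1.1175657300508988
mat 6809 [464.8 304.    4.4] [468.2 305.4] [203.8 225.8] 89.5
tray 793 [ 444.9 -357.3   16.4] [ 478.8 -316. ] [205.5 165.9] 6.4
```

View pics/s1.png

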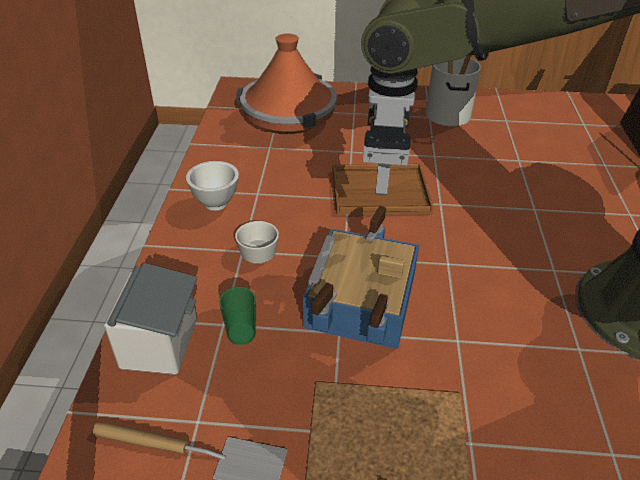

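The side view shows the gripper over clamp c with its bar unturned (grip at (377,220)); the fingertips are around (382,192). I'll project the reported TCP to compare.

```bash
python3 - <<'E'
from h import *
for n in('side','top'):
    c=pickle.load(open(n+'0.pkl','rb'))
    for p in([492.8,-88.2,154.2],[491,-88,117]):
        q=rot(c).T@(np.array(p)-c['origin']);print(n,p,c['fx']*q[0]/q[2]+c['cx'],c['fy']*q[1]/q[2]+c['cy'])
    P=pts(c)
    if n=='side':
        for v in range(160,200,4): print(v,[P[v,u].round(0).tolist() for u in (378,382,386)])
    else:
        k=(P[...,2]>140)&(P[...,2]<240)&(P[...,0]>380);print(P[k].min(0),P[k].max(0))
print(manip.read_state())
E
```

```text
side [492.8, -88.2, 154.2] 378.98564964474656 196.30183208873925
side [491, -88, 117] 378.3178328864484 212.99562659733965
160 [[505.0, -8.0, 282.0], [498.0, -9.0, 282.0], [493.0, -7.0, 283.0]]
164 [[502.0, -53.0, 245.0], [495.0, -54.0, 245.0], [489.0, -52.0, 246.0]]
168 [[501.0, -55.0, 235.0], [495.0, -53.0, 238.0], [488.0, -54.0, 237.0]]
172 [[501.0, -51.0, 231.0], [494.0, -54.0, 229.0], [487.0, -53.0, 230.0]]
176 [[500.0, -53.0, 221.0], [493.0, -51.0, 223.0], [487.0, -54.0, 222.0]]
180 [[499.0, -55.0, 212.0], [493.0, -51.0, 216.0], [486.0, -52.0, 215.0]]
184 [[499.0, -52.0, 206.0], [492.0, -54.0, 205.0], [485.0, -53.0, 206.0]]
188 [[498.0, -53.0, 197.0], [491.0, -53.0, 198.0], [485.0, -54.0, 197.0]]
192 [[497.0, -53.0, 189.0], [491.0, -51.0, 191.0], [484.0, -51.0, 192.0]]
196 [[483.0, -290.0, 6.0], [475.0, -287.0, 9.0], [466.0, -291.0, 7.0]]
top [492.8, -88.2, 154.2] 359.116874531833 280.87883989055837
top [491, -88, 117] 357.03374989763626 283.72020580683704
[ 576.43331203 -626.57816246  140.01169924] [770.30541933 669.46947903 186.57315603]
{'clock': 3.8, 'joints': array([-2.50383334e-01,  2.12954054e-01,  1.70008331e+00, -2.90426001e-05,
        1.22791556e+00,  1.36527831e+00]), 'qd': array([-0.00057162,  0.02371109,  0.02159405, -0.0003517 , -0.00425974,
        0.00381641]), 'effort': array([ 2.45069544e-02, -4.89941061e+01, -3.58766305e+01,  3.10840190e-02,
        7.64441723e-02, -4.58623472e-03]), 'eef_pos': array([491.21287852, -87.85819221, 150.67418783]), 'eef_rot': array([ 3.14143532e+00, -6.20686529e-04, -4.48555139e-02]), 'wrist_force': array([-0.31913175,  0.49860406, -0.28214507]), 'moment': array([0.02164271, 0.08778238, 0.02724361]), 'finger_force': 0.0, 'finger_gap': 49.47483006826709}
```

>>> {"name": "move_arm", "arguments": {"moves": [[0,0,0,0],[0,0,0,0],[0,0,0,0],[0,0,0,0],[0,0,0,0],[0,0,0,0],[0,0,0,0],[0,0,0,0]], "jaw": 0.014}}

```text
clock: 4.6
eef_pos: [491.2, -87.8, 150.6]
eef_rot: [3.142, -0.0, -0.045]
wrist_force: [0.2, -0.2, -0.1]
finger_gap: 13.9
finger_force: 0.0
```

```bash
python3 - <<'E'
from h import *
print(manip.read_state()['eef_pos'],manip.read_state()['finger_gap'])
c=shot('side');P=pts(c);k=(P[...,1]<-20)&(P[...,1]>-130)&(abs(P[...,0]-491)<40)&(P[...,2]>125)&(P[...,2]<260)
v,u=np.nonzero(k);
for r in range(v.min(),v.max()+1,3):
    m=k[r];q=P[r][m];print(r,np.nonzero(m)[0][[0,-1]],np.median(q,0).round(0)) if m.any() else 0
cv2.imwrite('pics/s2.png',cv2.resize(c['frame'][130:250,320:440],None,fx=4,fy=4))
E
```

```text
[491.1715947  -87.83996843 150.63856165] 13.92135163192221
164 [378 384] [496. -70. 234.]
167 [378 389] [491. -70. 228.]
170 [378 389] [491. -70. 222.]
173 [378 388] [491. -70. 217.]
176 [377 388] [492. -70. 211.]
179 [377 388] [491. -70. 204.]
182 [377 387] [491. -70. 198.]
185 [377 387] [491. -69. 192.]
188 [376 387] [492. -73. 183.]
```

View pics/s2.png

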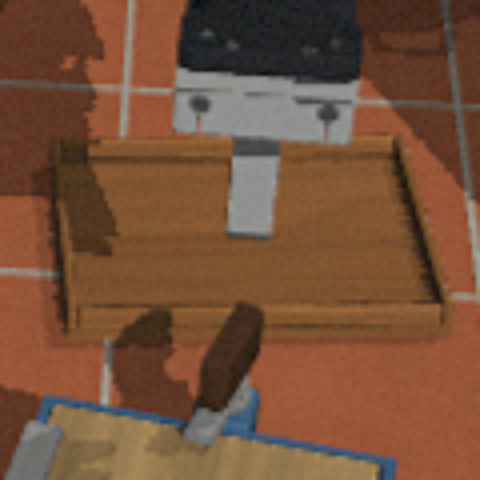

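The near finger's tip ends at about pixel (382,189), which puts it at z≈184 while the reported TCP is 150.6. So the tips really sit about 34 mm above the reported TCP. That agrees with the jaws closing on nothing at 92. I'll return to the bar, go lower carefully and check.

>>> {"name": "move_arm", "arguments": {"moves": [[0,0,0,-0.14],[0,0,0,-0.28],[0,0,0,-0.42],[0,0,0,-0.56],[0,0,0,-0.7],[0,0,0,-0.84],[0,0,0,-0.98],[0,0,0,-1.12],[0,0,0.03,-1.26],[0,0,0.055,-1.26],[0,0,0.055,-1.26],[0,0,0.055,-1.26]], "jaw": 0.04}}

```text
clock: 5.85
eef_pos: [491.4, -87.9, 96.3]
eef_rot: [-3.142, -0.0, 1.214]
wrist_force: [1.0, -0.3, 0.6]
finger_gap: 40.0
finger_force: 0.0
```

```bash
python3 - <<'E'
from h import *
print(manip.grasp_offset,manip.read_state()['eef_pos'],manip.read_state()['joints'])
c=shot('side');P=pts(c);k=(P[...,1]<-20)&(P[...,1]>-130)&(abs(P[...,0]-491)<60)&(P[...,2]>100)&(P[...,2]<200)
v,u=np.nonzero(k);
for r in range(v.min(),v.max()+1,3):
    m=k[r];q=P[r][m];print(r,np.nonzero(m)[0][[0,-1]],np.median(q,0).round(0)) if m.any() else 0
cv2.imwrite('pics/s3.png',cv2.resize(c['frame'][130:250,320:440],None,fx=4,fy=4))
E
```

```text
18.8 [491.36797638 -87.87157643  96.30420599] [-2.50379424e-01  2.76408988e-01  1.75763889e+00  5.80995808e-05
  1.10756410e+00  1.06192117e-01]
171 [371 372] [ 509. -100.  199.]
174 [363 372] [518. -91. 198.]
177 [363 372] [516. -90. 192.]
180 [363 401] [514. -89. 187.]
183 [363 401] [490. -84. 186.]
186 [362 400] [508. -86. 176.]
189 [362 400] [491. -86. 172.]
192 [362 400] [490. -87. 165.]
195 [362 399] [491. -83. 161.]
198 [362 399] [474. -84. 156.]
201 [361 398] [507. -88. 142.]
204 [361 398] [507. -86. 137.]
207 [363 398] [482. -88. 129.]
210 [376 396] [479. -94. 119.]
213 [374 395] [483. -86. 118.]
216 [372 390] [492. -78. 117.]
219 [371 381] [495. -71. 116.]
222 [370 379] [498. -67. 113.]
225 [370 377] [499. -66. 107.]
228 [372 374] [499. -64. 101.]
```

View pics/s3.png

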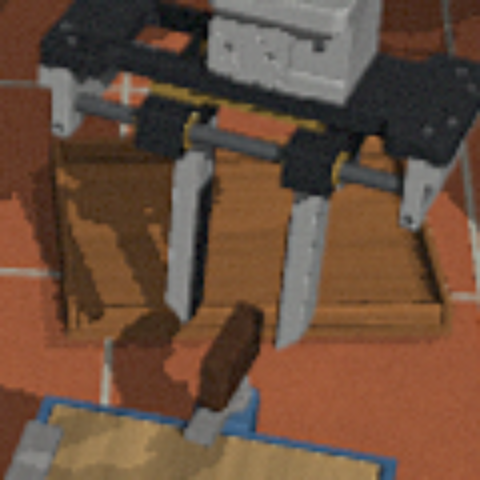

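The two fingertips straddle the bar but end about 12 mm above its top (left tip ≈(365,209), right ≈(393,216)), which confirms an offset of about 33 mm. Going down another 37 mm.

>>> {"name": "move_arm", "arguments": {"moves": [[0,0,0.02,0],[0,0,0.036,0],[0,0,0.036,0],[0,0,0.036,0]]}}

```text
clock: 6.3
eef_pos: [491.8, -88.0, 61.0]
eef_rot: [3.14, -0.0, 1.215]
wrist_force: [-0.9, -0.1, 0.5]
finger_gap: 40.0
finger_force: 0.0
```

>>> {"name": "move_arm", "arguments": {"moves": [[0,0,0,0],[0,0,0,0],[0,0,0,0],[0,0,0,0],[0,0,0,0],[0,0,0,0]], "jaw": 0.0}}

```text
clock: 6.9
eef_pos: [492.8, -88.4, 60.4]
eef_rot: [3.137, -0.0, 1.215]
wrist_force: [9.2, -2.8, -3.0]
finger_gap: 15.6
finger_force: 25.0
```

>>> {"name": "move_arm", "arguments": {"moves": [[0,0.001,0,0.12],[0,0.001,0,0.25],[0,0.001,0,0.38],[0,0.001,0,0.51],[0,0.001,0,0.64],[0,0.001,0,0.77],[0,0.001,0,0.9],[0,0.001,0,1.03],[0,0.001,0,1.16],[0,0.001,0,1.26],[0,0.001,0,1.28],[0,0.001,0,1.28]]}}

```text
clock: 8.1
eef_pos: [492.7, -88.1, 60.3]
eef_rot: [-3.142, -0.001, -0.063]
wrist_force: [1.5, 1.2, 5.6]
finger_gap: 16.1
finger_force: 25.0
```

>>> {"name": "move_arm", "arguments": {"moves": [[0,0,0,0],[0,0,0,0],[0,0,0,0],[0,0,-0.04,0],[0,0,-0.07,0],[0,0,-0.07,0]], "jaw": 0.04}}

```text
clock: 8.7
eef_pos: [493.7, -88.7, 133.3]
eef_rot: [3.14, -0.006, -0.065]
wrist_force: [0.5, 0.1, -0.9]
finger_gap: 39.7
finger_force: 0.0
```

```bash
bash r.sh 489.3 136.3 128 74.1; python3 - <<'E'
from h import *
for n in('top','side'):
    c=shot(n);pickle.dump(c,open(n+'0.pkl','wb'))
E
python3 m.py | grep -v rim
```

```text
shift m [-0.019  -0.2242  0.0049] turn -1.358 clock 8.7
top
 bar 168 [576.3 119.1 115. ] [576.7 119.6] [50.  14.4] 63.8 ztop 117.8
 bar 173 [488.3 135.9 115.1] [488.7 136.1] [49.4 14. ] 74.4 ztop 118.1
 bar 133 [468.8  28.9 111. ] [468.8  29.1] [13.5 40.9] 78.1 ztop 113.7
 bar 30 [475.3 -87.5 115.6] [475.9 -87.5] [13.6  8.5] 77.8 ztop 118.7
 lid 3124 [509.3  53.2  77.1] [516.8  40.7] [131.7 150.5] 79.0
side
 bar 218 [491.7 -85.3 114.6] [492.1 -88.8] [49.2 19.2] 0.6 ztop 118.1
 bar 176 [469.7  30.4 111.5] [469.6  28.7] [17.4 41.8] 78.8 ztop 113.9
 bar 268 [577.9 122.3 115.1] [577.8 119.4] [51.2 14.1] 64.6 ztop 118.1
 bar 263 [490.1 139.9 115.6] [490.  136.8] [50.7 14.5] 74.5 ztop 118.3
 lid 4944 [514.5  31.1  78.4] [513.2  20.5] [173.6 150. ] 78.9
table z 1.1948804655000345
mat 6825 [465.8 304.    4.4] [468.2 304.1] [200.9 225.9] 89.6
tray 766 [ 438.2 -362.2   16.6] [ 478.7 -316.3] [205.1 166.2] 6.5
```

>>> {"name": "move_arm", "arguments": {"moves": [[-0.02,-0.045,0,-0.14],[-0.02,-0.09,0,-0.28],[-0.019,-0.135,0,-0.42],[-0.019,-0.18,0,-0.56],[-0.019,-0.224,0,-0.7],[-0.019,-0.224,0,-0.84],[-0.019,-0.224,0,-0.98],[-0.019,-0.224,0,-1.12],[-0.019,-0.224,0,-1.26],[-0.019,-0.224,0.005,-1.358],[-0.019,-0.224,0.005,-1.358],[-0.019,-0.224,0.005,-1.358]]}}

```text
clock: 10.0
eef_pos: [487.3, 136.4, 123.7]
eef_rot: [-3.14, 0.001, 1.29]
wrist_force: [0.5, -0.3, 0.5]
finger_gap: 40.3
finger_force: 0.0
```

```bash
bash r.sh 489.3 136.3 59 74.2
```

```text
shift m [0.0005 0.0021 0.0647] turn -0.005 clock 10.0
```

>>> {"name": "move_arm", "arguments": {"moves": [[0,0.002,0.03,0],[0,0.002,0.05,0],[0,0.002,0.065,0],[0,0.002,0.065,0],[0,0.002,0.065,0]]}}

```text
clock: 10.5
eef_pos: [489.8, 136.1, 60.0]
eef_rot: [-3.141, 0.0, 1.291]
wrist_force: [-0.6, 0.7, 0.9]
finger_gap: 40.0
finger_force: 0.0
```

>>> {"name": "move_arm", "arguments": {"moves": [[0,0,0,0],[0,0,0,0],[0,0,0,0],[0,0,0,0],[0,0,0,0],[0,0,0,0]], "jaw": 0.0}}

```text
clock: 11.1
eef_pos: [490.3, 136.0, 60.1]
eef_rot: [3.14, -0.001, 1.293]
wrist_force: [5.2, -1.0, 3.6]
finger_gap: 15.9
finger_force: 25.0
```

>>> {"name": "move_arm", "arguments": {"moves": [[0,0,0,0.13],[0,0,0,0.26],[0,0,0,0.39],[0,0,0,0.52],[0,0,0,0.65],[0,0,0,0.78],[0,0,0,0.91],[0,0,0,1.04],[0,0,0,1.17],[0,0,0,1.29],[0,0,0,1.36],[0,0,0,1.36]]}}

```text
clock: 12.3
eef_pos: [489.9, 136.4, 60.1]
eef_rot: [-3.141, -0.001, -0.068]
wrist_force: [2.9, 2.5, 5.0]
finger_gap: 16.3
finger_force: 25.0
```

>>> {"name": "move_arm", "arguments": {"moves": [[0,0,0,0],[0,0,0,0],[0,0,0,0],[0,0,-0.03,0],[0,0,-0.06,0],[0,0,-0.065,0],[0,0,-0.065,0],[0,0,-0.065,0]], "jaw": 0.04}}

```text
clock: 13.1
eef_pos: [489.1, 135.9, 123.5]
eef_rot: [3.141, 0.002, -0.067]
wrist_force: [-0.1, 0.3, -0.7]
finger_gap: 40.0
finger_force: 0.0
```

```bash
bash r.sh 577.4 119.2 125 64.5
```

```text
shift m [ 0.0892  0.0107 -0.0016] turn -1.193 clock 13.1
```

>>> {"name": "move_arm", "arguments": {"moves": [[0.045,0.011,0,-0.14],[0.089,0.011,0,-0.28],[0.089,0.011,0,-0.42],[0.089,0.011,0,-0.56],[0.089,0.011,0,-0.7],[0.089,0.011,0,-0.84],[0.089,0.011,0,-0.98],[0.089,0.011,0,-1.12],[0.089,0.011,0,-1.193],[0.089,0.011,0,-1.193],[0.089,0.011,0,-1.193]]}}

```text
clock: 14.2
eef_pos: [577.3, 119.0, 123.6]
eef_rot: [-3.14, 0.001, 1.123]
wrist_force: [0.0, 0.6, -0.1]
finger_gap: 40.1
finger_force: 0.0
```

```bash
bash r.sh 577.4 119.2 59 64.5
```

```text
shift m [0.0002 0.0001 0.0646] turn -0.002 clock 14.2
```

>>> {"name": "move_arm", "arguments": {"moves": [[0,0,0.03,0],[0,0,0.05,0],[0,0,0.065,0],[0,0,0.065,0],[0,0,0.065,0]]}}

```text
clock: 14.7
eef_pos: [578.0, 119.1, 60.1]
eef_rot: [3.141, -0.0, 1.125]
wrist_force: [0.5, -1.0, 0.2]
finger_gap: 39.9
finger_force: 0.0
```

>>> {"name": "move_arm", "arguments": {"moves": [[0,0,0,0],[0,0,0,0],[0,0,0,0],[0,0,0,0],[0,0,0,0],[0,0,0,0]], "jaw": 0.0}}

```text
clock: 15.3
eef_pos: [578.6, 118.9, 60.3]
eef_rot: [3.14, -0.001, 1.126]
wrist_force: [5.0, -2.3, 1.0]
finger_gap: 16.3
finger_force: 25.0
```

>>> {"name": "move_arm", "arguments": {"moves": [[0,0,0,0.13],[0,0,0,0.26],[0,0,0,0.39],[0,0,0,0.52],[0,0,0,0.65],[0,0,0,0.78],[0,0,0,0.91],[0,0,0,1.02],[0,0,0,1.13],[0,0,0,1.19],[0,0,0,1.19]]}}

```text
clock: 16.4
eef_pos: [578.2, 119.4, 60.2]
eef_rot: [-3.141, -0.001, -0.065]
wrist_force: [2.4, 1.2, 2.8]
finger_gap: 15.6
finger_force: 25.0
```

>>> {"name": "move_arm", "arguments": {"moves": [[0,0,0,0],[0,0,0,0],[0,0,0,0],[0,0,-0.03,0],[0,0,-0.06,0],[0,0,-0.065,0],[0,0,-0.065,0],[0,0,-0.065,0]], "jaw": 0.04}}

```text
clock: 17.2
eef_pos: [577.1, 119.0, 123.4]
eef_rot: [3.141, 0.002, -0.064]
wrist_force: [-0.7, -0.3, -0.1]
finger_gap: 39.6
finger_force: 0.0
```

```bash
bash r.sh 469.2 29.5 125 -11;python3 - <<'E'
from h import *
for n in('top','side'):
    c=shot(n);pickle.dump(c,open(n+'0.pkl','wb'))
E
python3 m.py | grep -v rim
```

```text
shift m [-0.102   0.0962 -0.0014] turn 0.128 clock 17.2
top
 bar 173 [490.6 -87.5 114.9] [490.8 -87.8] [14.1 48.9] 89.1 ztop 118.2
 bar 134 [468.7  28.9 110.7] [468.5  29.1] [13.7 41.7] 78.6 ztop 113.9
 lid 4364 [511.5   6.   77.1] [513.5  20.1] [168.9 151.2] 79.2
side
 bar 217 [492.  -85.4 114.6] [492.1 -87.8] [49.2 18.6] 1.1 ztop 118.1
 bar 170 [469.5  30.5 111.8] [469.3  28.9] [17.8 40.9] 82.1 ztop 114.2
 bar 306 [578.1 121.5 114.8] [578.1 119.6] [16.5 49.6] 86.7 ztop 118.3
 bar 323 [489.8 138.6 114.9] [489.5 137.3] [48.9 16. ] 2.4 ztop 118.3
 lid 4124 [506.4  34.6  78.4] [512.9  19.7] [174.3 150.3] 78.8
table z 2.117616201960459
mat 2704 [476.2 363.7   4.4] [468.3 358.2] [224.5  96.5] 0.7
tray 975 [ 473.3 -322.4   16.6] [ 478.7 -316.3] [205.2 166.4] 6.3
```

>>> {"name": "move_arm", "arguments": {"moves": [[-0.035,0.035,0,0.06],[-0.07,0.065,0,0.128],[-0.102,0.096,0,0.128],[-0.102,0.096,0,0.128],[-0.102,0.096,0,0.128],[-0.102,0.096,0,0.128]]}}

```text
clock: 17.9
eef_pos: [470.3, 30.2, 124.4]
eef_rot: [-3.142, 0.0, -0.192]
wrist_force: [-0.2, 0.1, -0.2]
finger_gap: 39.9
finger_force: 0.0
```

```bash
bash r.sh 469.0 29.2 53 -11;python3 - <<'E'
from h import *
c=shot('side');pickle.dump(c,open('side0.pkl','wb'))
E
python3 m.py | tail -14
```

```text
shift m [-0.0011  0.0012  0.0714] turn 0.0 clock 17.9
 bar 26 [514.3 -85.4 114. ] [514.  -86.8] [ 5.3 12.2] 1.0 ztop 117.5
 bar 169 [469.3  30.5 111.7] [469.7  29.5] [16.6 41.7] 79.2 ztop 114.2
 bar 305 [577.8 121.5 114.8] [578.  119.6] [16.8 49.7] 89.0 ztop 118.2
 bar 322 [490.  138.7 115. ] [489.5 136.7] [16.4 49. ] 90.0 ztop 118.7
 lid 4695 [517.1  30.6  78.4] [513.1  20.2] [174.4 149.8] 79.0
 rim 95 [490.4 -73.3  76.5] [494.3 -79.6] [36.2 33.2] 2.2
 rim 51 [550.8 -76.6  76.4] [547.2 -76.2] [62.1 16.1] 2.2
 rim 247 [436.2  35.5  76.4] [434.8  30.3] [182.3  34.4] 89.2
 rim 97 [579.5 130.3  76. ] [579.1 125.7] [17.1 28.1] 79.1
 rim 55 [526.5 109.7  75.3] [526.1 109.1] [ 6.9 23. ] 75.0
 rim 105 [493.9 147.7  76. ] [491.6 144.1] [16.2 28.2] 70.3
table z 2.117616201960459
mat 2704 [476.2 363.7   4.4] [468.3 358.2] [224.5  96.5] 0.7
tray 975 [ 473.3 -322.4   16.6] [ 478.7 -316.3] [205.2 166.4] 6.3
```

>>> {"name": "move_arm", "arguments": {"moves": [[-0.001,0.001,0.03,0],[-0.001,0.001,0.05,0],[-0.001,0.001,0.07,0],[-0.001,0.001,0.07,0],[-0.001,0.001,0.07,0]], "squeeze": 12}}

```text
clock: 18.45
eef_pos: [468.9, 29.5, 54.1]
eef_rot: [3.141, 0.001, -0.191]
wrist_force: [0.3, -0.0, -0.1]
finger_gap: 39.8
finger_force: 0.0
```

>>> {"name": "move_arm", "arguments": {"moves": [[0,0,0,0],[0,0,0,0],[0,0,0,0],[0,0,0,0],[0,0,0,0],[0,0,0,0]], "jaw": 0.0}}

```text
clock: 19.05
eef_pos: [468.7, 29.1, 54.7]
eef_rot: [-3.141, -0.0, -0.192]
wrist_force: [0.3, 1.4, 0.7]
finger_gap: 14.0
finger_force: 12.0
```

>>> {"name": "move_arm", "arguments": {"moves": [[0.001,0,-0.003,0],[0.002,0,-0.006,0],[0.003,0,-0.009,0],[0.004,0,-0.012,0],[0.005,0,-0.015,0],[0.006,0,-0.018,0],[0.006,0,-0.018,0],[0.006,0,-0.018,0],[0.006,0,-0.018,0]]}}

```text
clock: 19.95
eef_pos: [474.8, 27.8, 72.7]
eef_rot: [-3.141, -0.001, -0.192]
wrist_force: [0.4, 0.1, -3.4]
finger_gap: 14.1
finger_force: 12.0
```

```bash
cat > lid.py <<'E'
from h import *
c=shot('side');P=pts(c);hsv=cv2.cvtColor(c['frame'],cv2.COLOR_BGR2HSV)
k=(abs(P[...,0]-515)<130)&(abs(P[...,1]-19)<100)&(abs(hsv[...,0].astype(int)-18)<8)&(hsv[...,1]>60)&(hsv[...,2]>70)&(P[...,2]>60)
th=-np.radians(11.1);ex=np.array([np.cos(th),np.sin(th)]);ey=np.array([-ex[1],ex[0]])
q=P[k];X=(q[:,:2]-[514,20.5])@ex;Y=(q[:,:2]-[514,20.5])@ey
for a in range(-100,90,15):
    m=(X>a)&(X<a+15)&(abs(Y-40)<30);m2=(X>a)&(X<a+15)&(abs(Y+50)<20)
    print(a+7,m.sum(),np.median(q[m,2]).round(1) if m.any() else 0,np.median(q[m2,2]).round(1) if m2.any() else 0)
E
python3 lid.py
```

```text
-93 4 353.4 447.5
-78 85 99.1 99.3
-63 253 98.8 99.6
-48 240 96.7 424.0
-33 229 94.6 414.8
-18 234 92.8 404.8
-3 228 90.6 90.9
12 224 88.7 88.6
27 225 86.9 86.7
42 208 84.7 85.1
57 198 82.8 82.8
72 33 80.5 82.6
87 1 79.9 0
```

>>> {"name": "move_arm", "arguments": {"moves": [[0,0,0,0],[0,0,0,0],[-0.005,0,0,0],[-0.01,0,0,0],[-0.015,0,0,0],[-0.02,0,0,0],[-0.025,0,0,0],[-0.025,0,0,0],[-0.025,0,0,0]], "squeeze": 40}}

```text
clock: 20.9
eef_pos: [450.0, 32.7, 72.8]
eef_rot: [-3.142, -0.0, -0.192]
wrist_force: [-0.4, -0.1, -2.9]
finger_gap: 13.6
finger_force: 40.0
```

>>> {"name": "move_arm", "arguments": {"moves": [[0,0,-0.008,0],[0,0,-0.016,0],[0,0,-0.024,0],[0,0,-0.032,0],[0,0,-0.045,0],[0,0,-0.06,0],[0,0,-0.075,0],[0,0,-0.085,0],[0,0,-0.09,0],[0,0,-0.09,0]]}}

```text
clock: 21.9
eef_pos: [450.1, 32.6, 163.1]
eef_rot: [-3.141, -0.001, -0.192]
wrist_force: [0.0, -0.3, -3.3]
finger_gap: 13.6
finger_force: 40.0
```

```bash
sed -i 's/>60)$/>60)\&(P[...,2]<230)/' lid.py; python3 lid.py; bash r.sh 423.8 312.7 162 -11; python3 -c "
from h import *
cv2.imwrite('pics/s4.png',shot('side')['frame'])"
```

```text
-93 254 189.4 189.5
-78 258 187.7 187.5
-63 255 185.9 0
-48 245 183.7 182.6
-33 246 181.9 181.7
-18 244 179.7 179.6
-3 238 177.7 177.8
12 231 175.7 175.8
27 235 174.0 173.5
42 226 171.8 171.8
57 5 170.0 171.0
72 0 0 0
87 2 81.3 0
shift m [-0.0791 -0.2699  0.0005] turn -0.0 clock 21.9
```

View pics/s4.png

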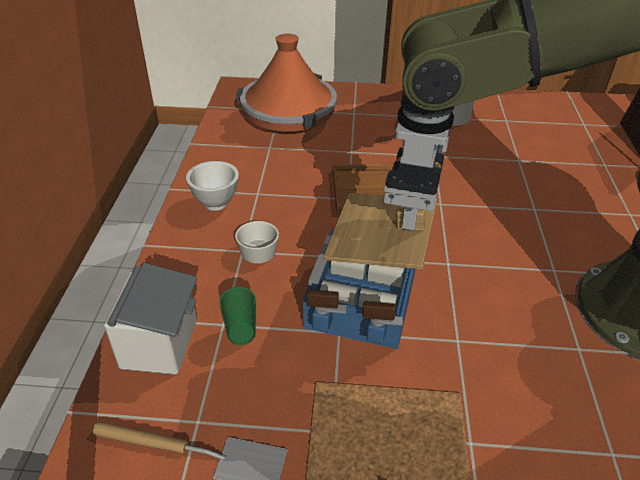

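The lid hangs clear above the mould, tilted by about 0.13 rad with its back edge down (around (330-425,262)). White loaves show in the wells and the clamp bars lie parallel. Carrying it to the mat.

>>> {"name": "move_arm", "arguments": {"moves": [[-0.008,-0.025,0,0],[-0.016,-0.055,0,0],[-0.026,-0.09,0,0],[-0.037,-0.125,0,0],[-0.047,-0.16,0,0],[-0.057,-0.195,0,0],[-0.067,-0.23,0,0],[-0.075,-0.255,0,0],[-0.079,-0.27,0,0],[-0.079,-0.27,0,0],[-0.079,-0.27,0,0]]}}

```text
clock: 23.1
eef_pos: [424.0, 312.1, 162.2]
eef_rot: [3.141, 0.001, -0.192]
wrist_force: [-0.7, 0.2, -3.0]
finger_gap: 14.0
finger_force: 40.0
```

```bash
bash r.sh 423.8 312.7 5 -11
```

```text
shift m [-0.0002 -0.0007  0.1572] turn -0.0 clock 23.1
```

>>> {"name": "move_arm", "arguments": {"moves": [[0,0,0.01,0],[0,0,0.025,0],[0,0,0.045,0],[0,0,0.065,0],[0,0,0.085,0],[0,0,0.105,0],[0,0,0.125,0],[0,0,0.138,0],[0,0,0.146,0],[0,0,0.15,0],[0,0,0.15,0]]}}

```text
clock: 24.2
eef_pos: [424.1, 312.7, 12.6]
eef_rot: [3.142, 0.0, -0.192]
wrist_force: [0.5, -0.0, -1.8]
finger_gap: 13.9
finger_force: 40.0
```

>>> {"name": "move_arm", "arguments": {"moves": [[0,0,0.003,0],[0,0,0.006,0],[-0.001,0,0.008,0],[-0.001,0,0.01,0],[-0.002,0,0.012,0],[-0.003,0,0.014,0],[-0.004,0,0.017,0],[-0.005,0,0.019,0],[-0.005,0,0.021,0],[-0.006,0,0.022,0],[-0.006,0,0.022,0],[-0.006,0,0.022,0]], "squeeze": 12}}

```text
clock: 25.4
eef_pos: [418.0, 313.9, -9.4]
eef_rot: [3.141, 0.0, -0.192]
wrist_force: [1.9, 0.3, -1.9]
finger_gap: 14.4
finger_force: 12.0
```

>>> {"name": "move_arm", "arguments": {"moves": [[0,0,0.001,0],[0,0,0.002,0],[0,0,0.002,0]], "squeeze": 4}}

```text
clock: 25.7
eef_pos: [418.3, 313.9, -11.0]
eef_rot: [-3.141, -0.0, -0.192]
wrist_force: [-0.0, -1.7, 3.9]
finger_gap: 14.0
finger_force: 4.0
```

>>> {"name": "move_arm", "arguments": {"moves": [[0,0,0,0],[0,0,0,0],[0,0,0,0],[0,0,0,0],[0,0,-0.03,0],[0,0,-0.06,0],[0,0,-0.1,0],[0,0,-0.14,0],[0,0,-0.18,0],[0,0,-0.18,0]], "jaw": 0.05}}

```text
clock: 26.7
eef_pos: [419.8, 315.1, 173.9]
eef_rot: [-3.136, -0.006, -0.192]
wrist_force: [0.2, 0.5, 0.4]
finger_gap: 50.0
finger_force: 0.0
```

```bash
python3 - <<'E'
from h import *
c=shot('top');pickle.dump(c,open('top0.pkl','wb'));cv2.imwrite('pics/t5.png',c['frame'])
P=pts(c);hsv=cv2.cvtColor(c['frame'],cv2.COLOR_BGR2HSV).astype(int);z=P[...,2]
s=shot('side');pickle.dump(s,open('side0.pkl','wb'));Q=pts(s);hs=cv2.cvtColor(s['frame'],cv2.COLOR_BGR2HSV).astype(int)
for n,A,hh in(('top',P,hsv),('side',Q,hs)):
    k=(A[...,2]>9)&(A[...,2]<20)&(abs(A[...,0]-468)<110)&(abs(A[...,1]-304)<110)
    p=A[k];print(n,k.sum(),np.median(p,0),cv2.minAreaRect(p[:,:2].astype(np.float32)),np.linalg.lstsq(np.c_[p[:,:2]-p[:,:2].mean(0),np.ones(len(p))],p[:,2],rcond=None)[0])
    w=(hh[...,1]<60)&(hh[...,2]>110)&(A[...,2]>40)&(A[...,2]<72)&(abs(A[...,0]-515)<90)&(abs(A[...,1]-20)<95)
    nn,l,st,ce=cv2.connectedComponentsWithStats(w.astype(np.uint8))
    for i in range(1,nn):
        if st[i,4]>25:
            p=A[l==i];print('  white',st[i,4],p.mean(0).round(1),[np.round(x,1) for x in cv2.minAreaRect(p[:,:2].astype(np.float32))],p[:,2].max().round(1))
E
python3 m.py |grep -E "tray|bar"
```

```text
top 3888 [474.21746634 287.36765606  12.09688705] ((476.5487976074219, 307.3621826171875), (189.12461853027344, 192.02113342285156), 83.18413543701172) [9.01410507e-04 1.26429194e-04 1.21899929e+01]
  white 205 [553.5  47.2  62.3] [array([553.5,  47.5]), array([17.4, 58.2]), np.float64(80.3)] 66.8
  white 218 [540.9 -24.5  61.5] [array([542.4, -21.8]), array([23.4, 64. ]), np.float64(80.5)] 66.5
  white 235 [484.6  61.2  61.8] [array([486.3,  63. ]), array([22.4, 59.5]), np.float64(77.4)] 66.2
  white 294 [470.2  -8.6  61.1] [array([472.3,  -8.2]), array([24.2, 59.5]), np.float64(79.4)] 68.0
side 8813 [469.59140312 295.47289593  13.43095884] ((466.07537841796875, 280.9947509765625), (210.82254028320312, 160.8749542236328), 4.127508640289307) [-2.10276778e-03  1.77743119e-03  1.34416568e+01]
  white 88 [565.8 -18.6  56.5] [array([565.7, -22.8]), array([10.7, 21.5]), np.float64(3.7)] 66.2
  white 363 [465.9   0.   56. ] [array([465.9,  -4.4]), array([23.6, 45. ]), np.float64(79.7)] 67.0
  white 58 [463.2  68.3  62.8] [array([464.1,  68.3]), array([18.7, 13.9]), np.float64(85.4)] 66.7
 bar 167 [576.6 119.  115. ] [577.4 119.5] [14.3 50.2] 89.1 ztop 117.9
 bar 177 [488.3 135.8 114.7] [488.4 136.4] [14.6 48.9] 89.7 ztop 117.7
 bar 174 [490.6 -87.4 115.2] [491.3 -87.6] [14.2 49.3] 89.7 ztop 117.9
 bar 215 [492.2 -85.3 114.8] [492.3 -86.9] [48.9 18. ] 0.9 ztop 118.4
 bar 309 [577.9 121.5 114.7] [578.1 119.7] [16.1 49.8] 87.1 ztop 118.1
 bar 318 [489.9 138.7 115. ] [489.6 136.8] [16.5 48.8] 89.8 ztop 118.2
tray 978 [ 475.9 -324.9   16.5] [ 478.7 -315.9] [205.1 166.6] 6.6
```

View pics/t5.png

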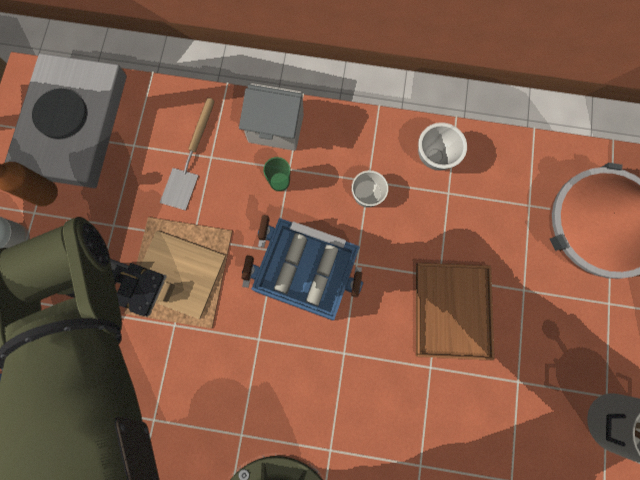

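The lid lies flat handle-up on the mat (fin at about (168,292)). All four loaves stand in the wells (columns at (290,263) and (322,274)), the clamps are at their stops, and the tray is empty. Measured loaf centres agree with the mould pose within about 1.5 mm.

```bash
bash r.sh 486.5 62.3 124 -11
a="-11"; bash r.sh 438.3 -358.9 124 6.5 486.5 62.3 124 -11; bash r.sh 553.3 48.7 124 -11 438.3 -358.9 124 6.5;bash r.sh 527.7 -348.7 124 6.5 553.3 48.7 124 -11;bash r.sh 472.6 -8.4 124 -11 527.7 -348.7 124 6.5;bash r.sh 429.7 -283.3 124 6.5 472.6 -8.4 124 -11;bash r.sh 539.7 -21.6 124 -11 429.7 -283.3 124 6.5; bash r.sh 519.1 -273.1 124 6.5 539.7 -21.6 124 -11
```

```text
shift m [0.1151 0.234  0.0447] turn -0.0 clock 26.8
shift m [0.0331 0.4227 0.    ] turn -0.305 clock 26.8
shift m [ 0.1604 -0.392  -0.    ] turn 0.305 clock 26.8
shift m [0.0507 0.395  0.    ] turn -0.305 clock 26.8
shift m [-0.0162 -0.3443 -0.    ] turn 0.305 clock 26.8
shift m [0.0103 0.278  0.    ] turn -0.305 clock 26.8
shift m [ 0.1389 -0.2476 -0.    ] turn 0.305 clock 26.8
shift m [0.0278 0.2508 0.    ] turn -0.305 clock 26.8
```

>>> {"name": "move_arm", "arguments": {"moves": [[0.02,0.04,0,0],[0.04,0.08,0,0],[0.06,0.12,0,0],[0.08,0.16,0,0],[0.1,0.2,0,0],[0.115,0.234,0.02,0],[0.115,0.234,0.044,0],[0.115,0.234,0.044,0],[0.115,0.234,0.044,0]], "jaw": 0.046, "squeeze": 25}}

```text
clock: 27.7
eef_pos: [485.8, 62.6, 124.1]
eef_rot: [3.141, 0.002, -0.192]
wrist_force: [-0.3, -0.0, 0.9]
finger_gap: 46.2
finger_force: 0.0
```

```bash
bash r.sh 486.5 62.3 4 -11
```

```text
shift m [1.000e-03 1.000e-04 1.201e-01] turn 0.0 clock 27.7
```

>>> {"name": "move_arm", "arguments": {"moves": [[0.001,0,0.04,0],[0.001,0,0.075,0],[0.001,0,0.1,0],[0.001,0,0.115,0],[0.001,0,0.12,0],[0.001,0,0.12,0],[0.001,0,0.12,0]]}}

```text
clock: 28.4
eef_pos: [486.8, 62.9, 6.4]
eef_rot: [3.141, 0.001, -0.191]
wrist_force: [-13.3, -0.6, 17.4]
finger_gap: 46.2
finger_force: 9.0
```

>>> {"name": "move_arm", "arguments": {"moves": [[0,0,0,0],[0,0,0,0],[0,0,0,0],[0,0,0,0],[0,0,0,0],[0,0,0,0]], "jaw": 0.0}}

```text
clock: 29.0
eef_pos: [488.5, 63.0, 6.4]
eef_rot: [-3.141, -0.003, -0.191]
wrist_force: [-0.6, 1.6, 5.8]
finger_gap: 27.5
finger_force: 27.5
```

>>> {"name": "move_arm", "arguments": {"moves": [[0,0,-0.005,0],[0,0,-0.015,0],[0,0,-0.025,0],[0,0,-0.045,0],[0,0,-0.075,0],[0,0,-0.105,0],[0,0,-0.12,0],[0,0,-0.12,0]]}}

```text
clock: 29.8
eef_pos: [488.3, 62.2, 127.5]
eef_rot: [-3.14, -0.004, -0.192]
wrist_force: [-0.3, -0.5, -2.2]
finger_gap: 28.0
finger_force: 25.0
```

```bash
cat > tray.py <<'E'
from h import *
c=shot('top');P=pts(c);z=P[...,2];b=np.zeros((480,640),bool);b[230:390,380:540]=1
m=(b&(z>13)&(z<21)).astype(np.uint8);n,l,st,_=cv2.connectedComponentsWithStats(m)
p=P[(l>0)&(st[l,4]>20)][:,:2].astype(np.float32);r=cv2.minAreaRect(p);print('tray',np.round(r[0],1),np.round(r[1],1),round(r[2],1))
E
python3 tray.py; bash r.sh 438.3 -358.9 124 6.5
```

```text
tray [ 478.7 -315.9] [205.  165.8] 6.5
shift m [0.032  0.4227 0.0015] turn -0.306 clock 29.9
```

>>> {"name": "move_arm", "arguments": {"moves": [[0.002,0.025,0,-0.03],[0.005,0.06,0,-0.06],[0.008,0.105,0,-0.1],[0.012,0.15,0,-0.14],[0.015,0.195,0,-0.18],[0.018,0.24,0,-0.22],[0.022,0.285,0,-0.26],[0.026,0.33,0,-0.3],[0.029,0.375,0,-0.306],[0.032,0.405,0,-0.306],[0.032,0.423,0,-0.306],[0.032,0.423,0,-0.306]]}}

```text
clock: 31.05
eef_pos: [437.0, -360.2, 123.5]
eef_rot: [-3.14, 0.001, 0.112]
wrist_force: [1.2, 0.5, -1.2]
finger_gap: 28.0
finger_force: 25.0
```

```bash
bash r.sh 438.3 -358.9 1 6.5; cat > v.py <<'E'
import sys
from h import *
c=shot('side');u,v=int(sys.argv[2]),int(sys.argv[3]);cv2.imwrite(sys.argv[1],cv2.resize(c['frame'][v:v+120,u:u+150],None,fx=4,fy=4))
E
python3 v.py pics/s6.png 320 100
```

```text
shift m [ 0.0016 -0.001   0.1225] turn -0.002 clock 31.1
```

View pics/s6.png

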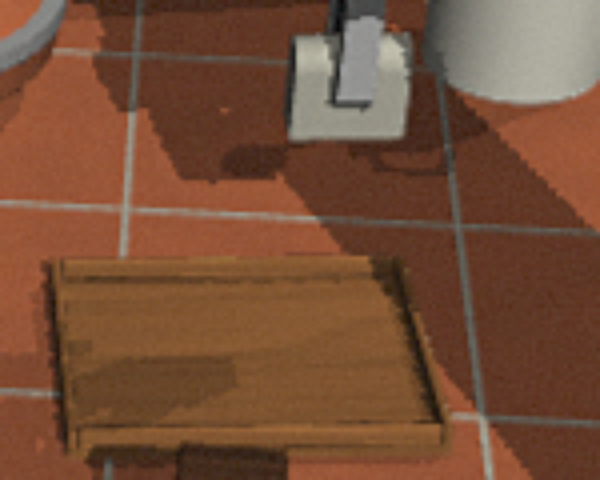

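The loaf hangs upright between the fingers over the tray's far-left part (image about (408,120) in the full frame), and the tray is clear. Lowering.

>>> {"name": "move_arm", "arguments": {"moves": [[0.001,-0.001,0.03,0],[0.001,-0.001,0.07,0],[0.001,-0.001,0.095,0],[0.001,-0.001,0.108,0],[0.001,-0.001,0.115,0],[0.001,-0.001,0.118,0],[0.001,-0.001,0.121,0],[0.001,-0.001,0.122,0],[0.001,-0.001,0.122,0]]}}

```text
clock: 32.0
eef_pos: [439.0, -358.3, 3.2]
eef_rot: [3.141, -0.001, 0.114]
wrist_force: [0.2, 0.0, -1.0]
finger_gap: 28.1
finger_force: 25.0
```

>>> {"name": "move_arm", "arguments": {"moves": [[0,0,0.001,0],[0,0,0.002,0],[0,0,0.002,0]]}}

```text
clock: 32.3
eef_pos: [438.7, -358.1, 0.6]
eef_rot: [-3.142, 0.0, 0.114]
wrist_force: [0.7, -0.8, -1.7]
finger_gap: 27.7
finger_force: 25.0
```

>>> {"name": "move_arm", "arguments": {"moves": [[0,0,0.001,0],[0,0,0.001,0]]}}

```text
clock: 32.5
eef_pos: [438.8, -358.3, 0.5]
eef_rot: [3.141, -0.0, 0.114]
wrist_force: [-3.8, 2.5, 9.1]
finger_gap: 27.8
finger_force: 25.0
```

>>> {"name": "move_arm", "arguments": {"moves": [[0,0,0,0],[0,0,0,0],[0,0,0,0],[0,0,-0.04,0],[0,0,-0.085,0],[0,0,-0.124,0],[0.017,-0.041,-0.124,0.05],[0.034,-0.083,-0.124,0.1],[0.051,-0.125,-0.124,0.15],[0.069,-0.168,-0.124,0.2],[0.086,-0.21,-0.124,0.25],[0.103,-0.252,-0.124,0.305]], "jaw": 0.046}}

```text
clock: 33.7
eef_pos: [512.7, -94.3, 123.8]
eef_rot: [-3.142, -0.0, -0.193]
wrist_force: [0.6, -0.4, -0.1]
finger_gap: 45.8
finger_force: 0.0
```

```bash
bash r.sh 553.3 48.7 124 -11; python3 v.py pics/s7.png 320 100
```

```text
shift m [ 0.0124 -0.1481 -0.0002] turn -0.001 clock 33.7
```

View pics/s7.png

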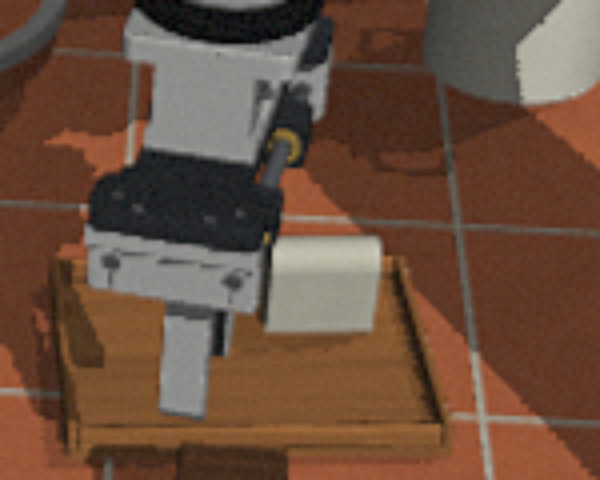

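Loaf 1 stands upright in the tray's far-near-base corner (crop (325,285)). Next is loaf 3.

>>> {"name": "move_arm", "arguments": {"moves": [[0.004,-0.045,0,0],[0.008,-0.09,0,0],[0.012,-0.13,0,0],[0.012,-0.148,0,0],[0.012,-0.148,0,0],[0.012,-0.148,0,0],[0.012,-0.148,0,0]]}}

```text
clock: 34.45
eef_pos: [552.2, 45.9, 123.6]
eef_rot: [3.141, 0.0, -0.192]
wrist_force: [0.2, 0.2, 0.3]
finger_gap: 45.9
finger_force: 0.0
```

```bash
bash r.sh 553.3 48.7 9 -11
```

```text
shift m [ 0.0005 -0.003   0.1146] turn -0.0 clock 34.5
```

>>> {"name": "move_arm", "arguments": {"moves": [[0,-0.002,0.04,0],[0,-0.002,0.075,0],[0,-0.002,0.098,0],[0,-0.002,0.11,0],[0,-0.002,0.114,0],[0,-0.002,0.114,0],[0,-0.002,0.114,0]]}}

```text
clock: 35.15
eef_pos: [553.5, 48.7, 10.9]
eef_rot: [-3.141, -0.002, -0.191]
wrist_force: [0.6, -0.2, -0.1]
finger_gap: 45.7
finger_force: 0.0
```

>>> {"name": "move_arm", "arguments": {"moves": [[0,0,0,0],[0,0,0,0],[0,0,0,0],[0,0,0,0],[0,0,0,0],[0,0,0,0]], "jaw": 0.0}}

```text
clock: 35.75
eef_pos: [553.0, 49.0, 10.2]
eef_rot: [-3.141, -0.001, -0.191]
wrist_force: [-2.1, 0.1, 6.6]
finger_gap: 27.6
finger_force: 25.0
```

>>> {"name": "move_arm", "arguments": {"moves": [[0,0,-0.005,0],[0,0,-0.015,0],[0,0,-0.025,0],[0,0,-0.045,0],[0,0,-0.075,0],[0,0,-0.105,0],[0,0,-0.115,0],[0,0,-0.115,0]]}}

```text
clock: 36.55
eef_pos: [553.3, 48.9, 126.0]
eef_rot: [-3.141, -0.003, -0.191]
wrist_force: [-0.8, -0.4, -0.8]
finger_gap: 27.5
finger_force: 25.0
```

```bash
python3 tray.py; bash r.sh 527.7 -348.7 124 6.5
```

```text
tray [ 492.1 -307.9] [205.  165.9] 6.4
shift m [0.0511 0.3951 0.0004] turn -0.305 clock 36.6
```

```bash
cat >> tray.py <<'E'
hh=cv2.cvtColor(c['frame'],cv2.COLOR_BGR2HSV).astype(int)
w=(b&(hh[...,1]<80)&(hh[...,2]>90)&(z>44)&(z<70)).astype(np.uint8);n,l,st,_=cv2.connectedComponentsWithStats(w)
for i in range(1,n):
    if st[i,4]>30:
        p=P[l==i];q=cv2.minAreaRect(p[:,:2].astype(np.float32));print('loaf',st[i,4],np.round(q[0],1),np.round(q[1],1),round(q[2],1),np.percentile(p[:,2],[5,50,95]).round(1))
E
python3 tray.py; bash r.sh 541.1 -340.6 124 6.5
```

```text
tray [ 492.  -308.2] [204.9 166.3] 6.4
loaf 386 [ 451.3 -348.3] [58.9 27.2] 5.4 [46.5 54.7 58.6]
shift m [ 0.0631  0.3845 -0.0005] turn -0.305 clock 36.6
```

The tray was knocked by about 15 mm, and loaf 1 rode along upright. I'm retargeting with the new tray pose.

>>> {"name": "move_arm", "arguments": {"moves": [[0.004,0.025,0,-0.03],[0.01,0.06,0,-0.06],[0.017,0.105,0,-0.1],[0.024,0.15,0,-0.14],[0.032,0.195,0,-0.18],[0.039,0.24,0,-0.22],[0.047,0.285,0,-0.26],[0.054,0.33,0,-0.3],[0.06,0.365,0,-0.305],[0.063,0.384,0,-0.305],[0.063,0.384,0,-0.305],[0.063,0.384,0,-0.305]]}}

```text
clock: 37.85
eef_pos: [541.1, -339.5, 122.9]
eef_rot: [-3.14, 0.002, 0.113]
wrist_force: [0.2, 0.1, -1.5]
finger_gap: 27.7
finger_force: 25.0
```

```bash
bash r.sh 541.1 -340.6 4.5 6.5
```

```text
shift m [1.000e-04 1.300e-03 1.184e-01] turn -0.0 clock 37.9
```

>>> {"name": "move_arm", "arguments": {"moves": [[0,0.001,0.03,0],[0,0.001,0.07,0],[0,0.001,0.095,0],[0,0.001,0.106,0],[0,0.001,0.112,0],[0,0.001,0.115,0],[0,0.001,0.118,0],[0,0.001,0.119,0],[0,0.001,0.12,0],[0,0.001,0.12,0]]}}

```text
clock: 38.85
eef_pos: [541.9, -341.2, 5.0]
eef_rot: [3.141, -0.0, 0.114]
wrist_force: [-0.7, -0.3, -0.6]
finger_gap: 27.9
finger_force: 25.0
```

>>> {"name": "move_arm", "arguments": {"moves": [[0,0,0.001,0],[0,0,0.001,0]]}}

```text
clock: 39.05
eef_pos: [541.9, -341.2, 4.2]
eef_rot: [3.141, -0.001, 0.114]
wrist_force: [-1.1, 0.5, 3.6]
finger_gap: 27.9
finger_force: 25.0
```

```bash
bash r.sh 472.6 -8.4 124 -11
```

```text
shift m [-0.031  -0.3385 -0.12  ] turn 0.306 clock 39.0
```

>>> {"name": "move_arm", "arguments": {"moves": [[0,0,0,0],[0,0,0,0],[0,0,0,0],[0,0,-0.04,0],[0,0,-0.085,0],[0,0,-0.12,0],[-0.004,-0.041,-0.12,0.05],[-0.008,-0.083,-0.12,0.1],[-0.012,-0.125,-0.12,0.15],[-0.016,-0.168,-0.12,0.2],[-0.02,-0.21,-0.12,0.25],[-0.024,-0.252,-0.12,0.306]], "jaw": 0.046}}

```text
clock: 40.25
eef_pos: [488.7, -91.9, 123.8]
eef_rot: [-3.142, -0.0, -0.195]
wrist_force: [0.8, 0.6, 1.0]
finger_gap: 45.9
finger_force: 0.0
```

```bash
bash r.sh 472.6 -8.4 124 -11
```

```text
shift m [-0.0319 -0.0788 -0.0003] turn -0.003 clock 40.2
```

>>> {"name": "move_arm", "arguments": {"moves": [[-0.016,-0.04,0,-0.002],[-0.032,-0.079,0,-0.003],[-0.032,-0.079,0,-0.003],[-0.032,-0.079,0,-0.003],[-0.032,-0.079,0,-0.003],[-0.032,-0.079,0,-0.003]]}}

```text
clock: 40.85
eef_pos: [473.1, -10.8, 123.5]
eef_rot: [3.141, 0.0, -0.191]
wrist_force: [0.2, 0.2, -0.1]
finger_gap: 46.3
finger_force: 0.0
```

```bash
bash r.sh 472.6 -8.4 9.5 -11;python3 tray.py
```

```text
shift m [-0.001  -0.0022  0.114 ] turn 0.001 clock 40.9
tray [ 492.1 -308.1] [205.2 166.6] 6.4
loaf 306 [ 541.9 -339.6] [60.  26.1] 7.5 [50.4 55.6 58.8]
loaf 385 [ 450.8 -348.7] [59.5 26.9] 5.2 [46.3 54.8 58.6]
```

>>> {"name": "move_arm", "arguments": {"moves": [[-0.001,-0.002,0.04,0],[-0.001,-0.002,0.075,0],[-0.001,-0.002,0.098,0],[-0.001,-0.002,0.11,0],[-0.001,-0.002,0.114,0],[-0.001,-0.002,0.114,0],[-0.001,-0.002,0.114,0]]}}

```text
clock: 41.6
eef_pos: [473.1, -7.8, 10.7]
eef_rot: [-3.141, -0.002, -0.189]
wrist_force: [-0.2, -0.4, -0.7]
finger_gap: 46.0
finger_force: 0.0
```

>>> {"name": "move_arm", "arguments": {"moves": [[0,0,0,0],[0,0,0,0],[0,0,0,0],[0,0,0,0],[0,0,0,0],[0,0,0,0]], "jaw": 0.0}}

```text
clock: 42.2
eef_pos: [472.7, -7.7, 10.2]
eef_rot: [3.142, -0.001, -0.189]
wrist_force: [-1.7, -1.2, 6.3]
finger_gap: 27.4
finger_force: 25.0
```

>>> {"name": "move_arm", "arguments": {"moves": [[0,0,-0.005,0],[0,0,-0.015,0],[0,0,-0.025,0],[0,0,-0.045,0],[0,0,-0.075,0],[0,0,-0.105,0],[0,0,-0.115,0],[0,0,-0.115,0]]}}

```text
clock: 43.0
eef_pos: [472.9, -7.7, 125.8]
eef_rot: [-3.141, -0.003, -0.189]
wrist_force: [-0.1, 0.3, -1.3]
finger_gap: 27.8
finger_force: 25.0
```

```bash
python3 tray.py; bash r.sh 443.1 -275.2 124 6.5
```

```text
tray [ 491.8 -307.8] [204.7 166.1] 6.6
loaf 308 [ 541.8 -339.4] [59.8 26.4] 8.1 [49.9 55.6 59.2]
loaf 389 [ 451.  -348.5] [59.6 27.5] 3.9 [46.2 55.  58.9]
shift m [0.0217 0.2683 0.0004] turn -0.303 clock 43.0
```

>>> {"name": "move_arm", "arguments": {"moves": [[0.002,0.02,0,-0.03],[0.005,0.055,0,-0.07],[0.008,0.095,0,-0.12],[0.011,0.135,0,-0.17],[0.014,0.175,0,-0.22],[0.017,0.215,0,-0.26],[0.02,0.25,0,-0.29],[0.022,0.268,0,-0.303],[0.022,0.268,0,-0.303],[0.022,0.268,0,-0.303]]}}

```text
clock: 44.05
eef_pos: [443.0, -274.3, 123.2]
eef_rot: [-3.14, 0.002, 0.113]
wrist_force: [-1.0, -0.3, -1.4]
finger_gap: 27.8
finger_force: 25.0
```

```bash
bash r.sh 443.1 -275.2 4.5 6.5
```

```text
shift m [0.0002 0.0011 0.1187] turn -0.001 clock 44.0
```

>>> {"name": "move_arm", "arguments": {"moves": [[0,0.001,0.03,0],[0,0.001,0.07,0],[0,0.001,0.095,0],[0,0.001,0.106,0],[0,0.001,0.112,0],[0,0.001,0.115,0],[0,0.001,0.118,0],[0,0.001,0.119,0],[0,0.001,0.12,0],[0,0.001,0.121,0],[0,0.001,0.121,0]]}}

```text
clock: 45.15
eef_pos: [443.9, -276.2, 4.2]
eef_rot: [3.141, -0.001, 0.114]
wrist_force: [-0.5, 0.6, 3.4]
finger_gap: 27.8
finger_force: 25.0
```

```bash
bash r.sh 539.7 -21.6 124 -11
```

```text
shift m [ 0.1241 -0.242  -0.1199] turn 0.306 clock 45.1
```

>>> {"name": "move_arm", "arguments": {"moves": [[0,0,0,0],[0,0,0,0],[0,0,0,0],[0,0,-0.04,0],[0,0,-0.085,0],[0,0,-0.12,0],[0.02,-0.039,-0.12,0.05],[0.041,-0.08,-0.12,0.1],[0.062,-0.121,-0.12,0.15],[0.083,-0.162,-0.12,0.2],[0.104,-0.203,-0.12,0.25],[0.124,-0.242,-0.12,0.306]], "jaw": 0.046}}

```text
clock: 46.35
eef_pos: [539.8, -19.4, 123.7]
eef_rot: [-3.142, -0.0, -0.194]
wrist_force: [0.1, -0.3, 0.9]
finger_gap: 45.7
finger_force: 0.0
```

>>> {"name": "move_arm", "arguments": {"moves": [[0,0,0,0],[0,0,0,0]]}}

```text
clock: 46.55
eef_pos: [539.3, -21.0, 123.4]
eef_rot: [3.141, 0.0, -0.19]
wrist_force: [0.1, -0.3, 0.2]
finger_gap: 46.0
finger_force: 0.0
```

```bash
bash r.sh 539.7 -21.6 9.5 -11;python3 tray.py
```

```text
shift m [0.0006 0.0005 0.1139] turn 0.002 clock 46.5
tray [ 491.9 -308.1] [204.7 166.2] 6.4
loaf 368 [ 541.8 -339.1] [60.3 26.6] 7.3 [46.6 54.8 59. ]
loaf 375 [ 444.  -274.4] [58.3 28.1] 8.5 [46.7 54.9 58.8]
loaf 385 [ 451.4 -348.7] [58.6 27.4] 6.2 [46.5 54.7 58.8]
```

>>> {"name": "move_arm", "arguments": {"moves": [[0,0,0.04,0.002],[0,0,0.075,0.002],[0,0,0.098,0.002],[0,0,0.11,0.002],[0,0,0.114,0.002],[0,0,0.114,0.002],[0,0,0.114,0.002]]}}

```text
clock: 47.3
eef_pos: [540.0, -21.8, 10.8]
eef_rot: [-3.141, -0.002, -0.194]
wrist_force: [-0.4, -0.0, -0.2]
finger_gap: 46.4
finger_force: 0.0
```

>>> {"name": "move_arm", "arguments": {"moves": [[0,0,0,0],[0,0,0,0],[0,0,0,0],[0,0,0,0],[0,0,0,0],[0,0,0,0]], "jaw": 0.0}}

```text
clock: 47.9
eef_pos: [539.7, -21.5, 10.2]
eef_rot: [3.142, -0.001, -0.194]
wrist_force: [-1.4, -0.5, 6.4]
finger_gap: 27.9
finger_force: 25.0
```

>>> {"name": "move_arm", "arguments": {"moves": [[0,0,-0.005,0],[0,0,-0.015,0],[0,0,-0.025,0],[0,0,-0.045,0],[0,0,-0.075,0],[0,0,-0.105,0],[0,0,-0.115,0],[0,0,-0.115,0]]}}

```text
clock: 48.7
eef_pos: [540.0, -21.5, 126.0]
eef_rot: [-3.141, -0.003, -0.194]
wrist_force: [-0.8, -0.5, -2.1]
finger_gap: 27.6
finger_force: 25.0
```

```bash
python3 tray.py; bash r.sh 532.5 -265 124 6.5
```

```text
tray [ 491.9 -308. ] [204.9 166.2] 6.4
loaf 371 [ 541.9 -339.4] [60.2 27.1] 6.8 [46.8 54.6 58.9]
loaf 379 [ 444. -275.] [58.2 28.2] 8.2 [47.2 54.7 58.5]
loaf 382 [ 451.4 -349. ] [58.8 27.7] 5.7 [47.2 54.7 58.5]
shift m [0.0404 0.2403 0.0004] turn -0.308 clock 48.8
```

>>> {"name": "move_arm", "arguments": {"moves": [[0.003,0.02,0,-0.03],[0.009,0.055,0,-0.07],[0.016,0.095,0,-0.12],[0.023,0.135,0,-0.17],[0.03,0.175,0,-0.22],[0.036,0.21,0,-0.27],[0.04,0.235,0,-0.308],[0.04,0.24,0,-0.308],[0.04,0.24,0,-0.308],[0.04,0.24,0,-0.308]]}}

```text
clock: 49.75
eef_pos: [532.2, -263.5, 123.8]
eef_rot: [-3.141, 0.001, 0.114]
wrist_force: [-1.0, -0.5, -2.8]
finger_gap: 27.5
finger_force: 25.0
```

```bash
bash r.sh 532.5 -265 4.5 6.5
```

```text
shift m [0.0003 0.0016 0.1193] turn 0.0 clock 49.8
```

>>> {"name": "move_arm", "arguments": {"moves": [[0,0.001,0.03,0],[0,0.001,0.07,0],[0,0.001,0.095,0],[0,0.001,0.106,0],[0,0.001,0.112,0],[0,0.001,0.115,0],[0,0.001,0.118,0],[0,0.001,0.119,0],[0,0.001,0.12,0],[0,0.001,0.121,0],[0,0.001,0.121,0]]}}

```text
clock: 50.85
eef_pos: [532.7, -265.8, 4.2]
eef_rot: [3.141, -0.001, 0.114]
wrist_force: [-1.6, -0.0, 3.0]
finger_gap: 27.6
finger_force: 25.0
```

>>> {"name": "move_arm", "arguments": {"moves": [[0,0,0,0],[0,0,0,0],[0,0,0,0],[0,0,-0.04,0],[0,0,-0.085,0],[0,0,-0.13,0],[0,-0.04,-0.16,0],[0,-0.08,-0.18,0],[0,-0.12,-0.18,0],[0,-0.16,-0.18,0],[0,-0.2,-0.18,0],[0,-0.2,-0.18,0]], "jaw": 0.046}}

```text
clock: 52.05
eef_pos: [509.3, -63.5, 184.0]
eef_rot: [-3.141, -0.001, 0.117]
wrist_force: [0.3, -0.7, -0.1]
finger_gap: 46.0
finger_force: 0.0
```

```bash
python3 tray.py; python3 - <<'E'
from h import *
for n in('top','side'):
    c=shot(n);pickle.dump(c,open(n+'0.pkl','wb'))
cv2.imwrite('pics/s9.png',c['frame'])
print(manip.read_state()['clock'])
E
python3 m.py|grep bar
```

```text
tray [ 492.  -308.1] [205.2 166.3] 6.4
loaf 370 [ 532.4 -263.4] [60.3 27.9] 4.5 [47.5 54.7 58.6]
loaf 369 [ 541.8 -338.3] [60.6 26.1] 4.0 [46.8 55.  59.1]
loaf 377 [ 443.9 -274.7] [58.9 27.1] 6.7 [47.3 54.8 58.8]
loaf 386 [ 451.5 -348.9] [58.6 28.4] 6.7 [46.5 54.8 58.5]
52.2
 bar 166 [576.5 118.9 115. ] [577.1 119.4] [50.6 14. ] 0.1 ztop 117.9
 bar 176 [488.1 135.8 114.5] [488.5 136.5] [14.3 49.2] 88.6 ztop 117.5
 bar 67 [498.3 -88.  115.3] [498.  -88.3] [18.4 14. ] 6.0 ztop 117.7
 bar 213 [491.9 -85.5 114.7] [492.2 -86.8] [48.8 19.3] 4.1 ztop 118.5
 bar 312 [577.9 121.6 114.7] [578.1 120.1] [17.3 49.4] 84.9 ztop 118.5
 bar 320 [489.6 138.6 114.9] [489.5 136.2] [17.  49.5] 86.7 ztop 118.3
```

View pics/s9.png

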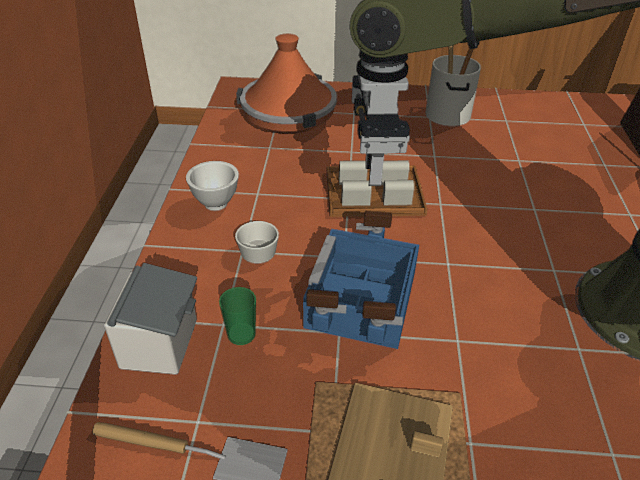

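Four loaves stand upright in the tray ((355,180)-(400,195)), the mould is empty with its clamps at their stops, and the lid lies flat on the mat with its fin at (427,443). The ramekin and glass are untouched, and the gripper is clear of everything. Handing in.

```bash
python3 -c "
from cell import manip
print(manip.sign_off())"
```

```text
the job is handed in; nothing more can be done
None
```

I've handed the job in; no verdict came back. In the last images the clamps were at their stops, the lid lay flat, handle up, on the mat, and all four loaves stood upright in the tray, with the ramekin and glass untouched.

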